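# Turn the foam cutter's heat dial up four clicks

### The job

The next foam houses are cut from denser block: turn the foam cutter's heat dial up (clockwise seen from above) exactly four clicks from where it stands, pushing its grip bar round with a fingertip. Do not pinch the bar, never run past the fourth click, leave the dial resting in that click, and leave the foam, the painted house and the paints where they stand.

Things in the scene. Friction and masses are not known exactly. Their poses are not given: they have to be found in the camera images.
- cutter: bench hot-wire foam cutter, off, fixed to the bench: blue base 260 x 400 mm. Origin: centre of its underside; x away from the operator, y along it to the left. Grey cutting deck, top 76 mm high, from y -200 to +65 mm; beyond, the dial's console, top 70 mm, dial axis at (-40, 135) mm. Bow over the deck: column at (118, -70) mm, arm at y = -70 mm from x = -35 to 130 mm, up to 329 mm high.
- heat (a joint): dial angle, rad, growing clockwise seen from above (up). 12 steps 0.5236 apart, 0 to 5.76; starts in one of the four lowest. A spring detent draws it into the nearest step. Each click takes up to 7 N at 25 mm from the axis, most at the start of the step; half-way to the next step it gives and snaps ahead to it, leaving the finger behind.
- dial_axis (a point): point on the dial's vertical axis level with the top of its grip bar, 103.5 mm above the bench. The upright black bar has flat sides and runs straight across the axis: 66 mm long, 14 mm thick, 24 mm tall (79.5 to 103.5 mm above the bench). A white line on top marks its pointer half.
- dial_face (a point): point on the dial's axis, 79.5 mm above the bench: top of the black disc, 70 mm across, that turns with the bar. It sits on a fixed round aluminium plate 96 mm across (top 75 mm) with twelve dots, yellow to red, 42 mm from the axis, one for each step, clockwise.
- pointer_tip (a point): top of the pointer end of the grip bar (the end with the white line), 33 mm from the axis, at the bar's mid thickness; it points at the dot of the present step. One click carries it 17 mm along its circle.
- tail_tip (a point): top of the other, plain end of the grip bar, 33 mm from the axis, opposite to the pointer tip.
- painted_house: loose painted foam house, orange and yellow block 55 x 60 x 58 mm, 20 g, standing on the bench; origin: centre of its underside. To be left alone.
- paint_tube: loose green paint tube standing on its white cap, 158 mm tall, 32 mm across the cap, 52 mm wide at the top; origin: centre of its underside. To be left alone.
- paint_pot: loose pink paint pot with a white lid, 58 mm across, 62 mm tall; origin: centre of its underside. To be left alone.
- foam_block: loose white uncut foam block 60 x 50 x 50 mm, 20 g, lying on the cutter's deck next to the console; origin: centre of its underside. To be left alone.

How it is judged:
By the outcome, as a careful person would: the job done as asked, in the order asked, and still so for the second after the job is handed in, with the robot touching nothing.
It also fails if it takes over 51 s, if anything falls off the work surface, if the arm or the gripper's body presses on something with over 40 N, if the wrist force passes 120 N, or if a joint passes its speed limit or range.

### The arm

A 6-joint arm with a two-finger parallel gripper is mounted at the origin on the work surface. World frame = base frame: x ahead of the robot, y to its left, z up, the work surface at z = 0. Lengths are in mm, angles in rad, forces in N, time in s.
With the tool pointing down it reaches from about 325 to 1000 mm from the base axis. Payload 5.1 kg.
Tool frame: the origin (TCP) lies midway between the tips of the shut fingers; the grasp point (between the pads) lies arm.grip_depth behind it (arm.grip_depth is the distance from the TCP to the grasp point, in mm); z points along the fingers, y is the line along which they close (so a half turn about z gives the same grasp; the last joint's range is limited). The gripper opens to 85 mm and grips with 20 to 120 N. Pads are 22 mm wide; open, the fingers measure 114 mm over their backs; the gripper's body (76 mm by 85 mm) begins 54 mm behind the grasp point. The pads swing forward as they close: fully open they stand 13 mm farther back than shut.
Start: joints at [-1.31, 0.124, 1.65, -0, 1.367, -0.083], TCP at [219.061, -611.962, 231.322] pointing down, gripper open.
Joint ranges: [-2.61, 2.61], [-1.02, 2.33], [0.03, 2.71], [-1.35, 4.49], [0.32, 2.68], [-2.91, 2.91]. Speed limits (rad/s): [2.57, 2.57, 3.14, 3.14, 3.14, 3.14].

### API

Orientations are given as a 3x3 rotation matrix whose columns are the frame's x, y, z axes.
In Python, from rig import arm gives the robot as it stands.
- The arm moves only by the shell command python3 -m handwheel 'ROWS' [OPENING]. ROWS is JSON, a list of rows, each a list of 4 numbers: the shift along the world's x, y, z as a fraction of full scale, then the turn about the world's z as a fraction of full scale. In form: [[tx, ty, tz, roll], ...]. A call has exactly 8 rows; each row is the pose to reach, as a shift and turn from the pose commanded when the call began; what a row does not reach only later rows make up. Full scale, the value 1, is 0.4 m for a shift and 90 degrees for a turn. A row lasts 1/12 s, in which the tool goes at most 41.7 mm and 7.16 degrees, less where a joint would pass 70% of its speed; a pose out of reach is approached as far as the arm can. A call with a number of a shift or a turn outside -1 to 1 is refused whole. A call with a gripper value outside its range is refused whole. OPENING is the opening, from -1 (shut) to 1 (fully open), set as the call begins (- or left out, the last holds). The fingers move at their own pace and stop on an object; the grip force is fixed at half the most. Time passes only in rows, so rows that repeat a pose let the fingers close, or fill a call up. It gives the time, the measured TCP pose, the force, the opening and the grip force at its end, in the units of the state.
- arm.sense(): the state, without advancing time (a new reading comes with each control period).
- arm.snapshot(name): name is "side" or "top" or "wrist"; returns a dict with "color" (400x640x3 uint8, blue, green, red), "camera_matrix" (3x3 intrinsics, pixels), "k1" (the pictures are not rectified: a ray, as slopes to the right and down, at radius r is drawn at 1 + k1 r^2 times it, then the intrinsics apply), "R" (3x3) and "t" (3): a world point X has camera coordinates R X + t. Camera axes: x right, y down, z forward; pixel columns grow to the right and rows downward; lengths in mm; the calibration is good to about 2 mm. A picture is of the moment at which its call begins. There is no depth.
- arm.close_job(): hands the job in; it is judged then, once.
Trained networks look in a picture, given as the dict that the camera call returned (one of the last four; its "shot" number tells which), for a name from the list of things; names that differ only in an ending like _2 or _b are one class to them, and where a whole thing is asked for, a point or a joint stands for the part that bears it (a point fixed in the world has none). Each returns a list of dicts, best first, with "p" (0 to 1); they miss things now and then, are a little off and sometimes report something else, mostly with a low value. They report only what shows in the picture. A call takes as long as a camera call.
- arm.find_in(picture, label): "xy" ([column, row] in pixels, amid what is visible of it).
The state is a dict: "time_s": time; "joint_positions": joint angles; "dq": joint speeds; "joint_torque": joint torques, N m; "ee_pos": TCP position; "ee_rot": TCP orientation; "wrist_force": force on the tool from outside, world axes, zero at the start; "moment": the same for the moment, N m; "opening": finger opening in mm; "grasp_force": force on a finger pad.
Only numpy, scipy, OpenCV 4.12 (cv2) and the standard library are available. Lean on these libraries where they do the work, as an engineer would, in place of code of your own. Each camera call takes 0.05 s, during which the arm holds its last target. There are 200 camera calls.

## Working session

There is one attempt and no reset: what is moved stays moved. The work goes in short steps, Python scripts to look and compute and a shell command to move; the robot and the scene stay as the last step left them, time stands still between calls to the robot, and variables do not carry over. Pictures are saved under pics/ and viewed, at most 10 in all, crops included, and the job is handed in when it is done.

```bash
mkdir -p pics
cat > h.py <<'E'
import numpy as np, cv2
from rig import arm
def ray(s,uv):
    K=np.array(s["camera_matrix"]);R=np.array(s["R"]);t=np.array(s["t"])
    d=np.array([(uv[0]-K[0,2])/K[0,0],(uv[1]-K[1,2])/K[1,1]])
    u=d.copy()
    for _ in range(20): u=d/(1+s["k1"]*(u@u))
    return -R.T@t, R.T@np.array([u[0],u[1],1.])
def onz(s,uv,z):
    c,d=ray(s,uv); return c+d*(z-c[2])/d[2]
def proj(s,X):
    c=np.array(s["R"])@np.array(X,float)+np.array(s["t"]);u=c[:2]/c[2];u=u*(1+s["k1"]*(u@u))
    K=np.array(s["camera_matrix"]);return np.array([K[0,0]*u[0]+K[0,2],K[1,1]*u[1]+K[1,2]])
Z=dict(dial_axis=103.5,dial_face=79.5,pointer_tip=103.5,tail_tip=103.5,painted_house=29,paint_tube=80,paint_pot=31,foam_block=101,cutter=40,heat=95)
E
python3 - <<'E'
from h import *
for n in("top","side"):
    s=arm.snapshot(n);cv2.imwrite(f"pics/{n}0.png",s["color"])
    for k,z in Z.items():
        for r in arm.find_in(s,k)[:1]: print(n,k,np.round(r["xy"]),round(r["p"],2),np.round(onz(s,r["xy"],z)))
print(arm.sense()["time_s"],arm.grip_depth)
E
```

```text
top dial_axis [316. 195.] 0.86 [561.  69. 104.]
top dial_face [319. 195.] 0.95 [561.  64.  80.]
top pointer_tip [318. 196.] 0.62 [559.  66. 104.]
top tail_tip [318. 197.] 0.68 [557.  65. 104.]
top painted_house [252. 216.] 0.57 [525. 188.  29.]
top paint_tube [211. 129.] 0.65 [674. 254.  80.]
top paint_pot [347. 283.] 0.91 [406.  13.  31.]
top foam_block [399. 172.] 0.92 [600. -68. 101.]
top cutter [382. 140.] 0.9 [666. -48.  40.]
top heat [317. 194.] 0.94 [562.  67.  95.]
side dial_axis [308. 193.] 0.55 [557.  43. 104.]
side dial_face [308. 193.] 0.71 [560.  69.  80.]
side pointer_tip [311. 195.] 0.85 [562.  37. 104.]
side tail_tip [307. 194.] 0.66 [554.  42. 104.]
side painted_house [285. 171.] 0.9 [526. 203.  29.]
side paint_tube [345. 140.] 0.91 [675. 233.  80.]
side paint_pot [235. 236.] 0.84 [403.  19.  31.]
side foam_block [342. 230.] 0.69 [602. -61. 101.]
side cutter [377. 252.] 0.69 [670. -78.  40.]
side heat [308. 190.] 0.87 [559.  60.  95.]
1.1 18.700000000000003
```

Run:
```python
import cv2,numpy as np
a=cv2.imread("pics/top0.png");b=cv2.imread("pics/side0.png")
A=cv2.resize(a[150:240,260:440],None,fx=4,fy=4,interpolation=2)
cv2.imwrite("pics/c0.png",A)
cv2.imwrite("pics/both.png",np.vstack([a[80:330,:],b[50:300,:]]))
```

```text
(no output)
```

View pics/c0.png

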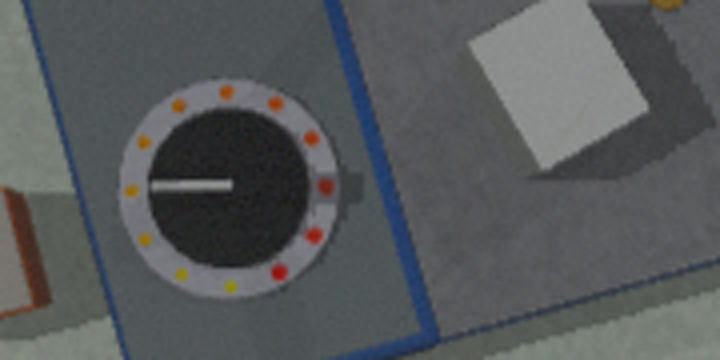

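View pics/both.png

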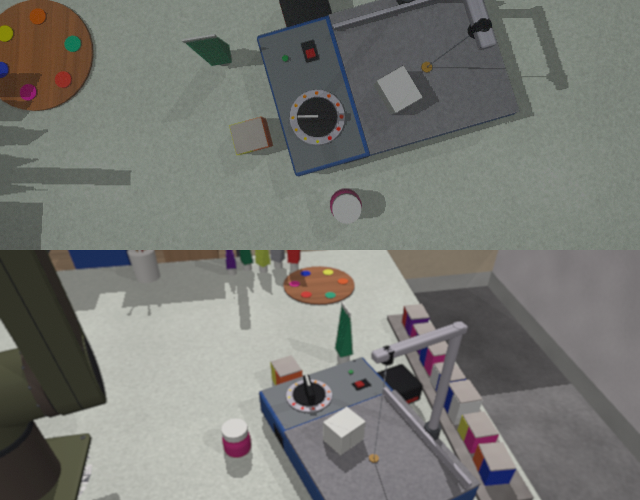

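The top view shows the dial at about (317,197) with its white pointer facing left (+y), at the 4th dot from the lowest yellow, so step 3. The target is step 7, 30° past image-up. The house is at left, the pot below, the foam on the deck to the right, and the bow is far off at upper right. The side view agrees.

Run:
```python
from h import *
s=arm.snapshot("top")
d=np.array([(231,286),(181,274),(145,239),(132,190),(144,142),(179,105),(227,92),(276,103),(311,137),(326,187),(314,235),(279,272)])
P=np.array([onz(s,(260+(x+.5)/4-.5,150+(y+.5)/4-.5),75) for x,y in d])
c=P.mean(0);print(c,np.linalg.norm(P-c,axis=1).round(1));print(np.degrees(np.arctan2(*(P-c)[:,1::-1].T)).round())
a,b=[onz(s,(260+x/4,150+y/4),103.5) for x,y in((151,185),(233,184.5))]
print(a,b,np.degrees(np.arctan2(*(a-b)[1::-1])))
q=arm.sense();print(np.round(q["ee_rot"],3),q["ee_pos"],q["time_s"])
```

```text
[558.92619351  68.2970928   75.        ] [42.  42.2 42.2 41.8 41.8 42.1 41.8 42.2 41.9 41.9 41.9 42. ]
[-178.  152.  122.   92.   62.   32.    2.  -28.  -57.  -89. -118. -148.]
[557.64025373  99.12848302 103.5       ] [558.25734043  65.19039175 103.5       ] 91.04167815571282
[[ 0.941  0.337 -0.   ]
 [ 0.337 -0.941 -0.   ]
 [-0.     0.    -1.   ]] [ 219.03614829 -611.969823    231.33508421] 1.15
```

```bash
python3 -m handwheel '[[0.02,0.05,0,0.06],[0.05,0.12,0,0.13],[0.08,0.2,0,0.2],[0.11,0.28,0,0.28],[0.14,0.36,0,0.36],[0.17,0.44,0,0.44],[0.21,0.52,0,0.52],[0.24,0.6,0,0.6]]' -1
python3 -m handwheel '[[0.03,0.07,0,0.07],[0.06,0.14,0,0.15],[0.09,0.22,0,0.22],[0.12,0.3,0,0.3],[0.15,0.37,0,0.37],[0.18,0.45,0,0.45],[0.21,0.52,0,0.52],[0.24,0.6,0,0.6]]'
python3 -m handwheel '[[0.03,0.07,0,0.07],[0.06,0.14,0,0.15],[0.09,0.22,0,0.22],[0.11,0.3,0,0.3],[0.14,0.37,0,0.37],[0.17,0.45,0,0.45],[0.2,0.52,0,0.52],[0.22,0.57,0,0.6]]'
python3 - <<'E'
from h import *
s=arm.snapshot("wrist");cv2.imwrite("pics/w1.png",s["color"])
for k in("dial_axis","dial_face","pointer_tip","tail_tip"):
    for r in arm.find_in(s,k)[:1]: print(k,np.round(r["xy"]),round(r["p"],2),np.round(onz(s,r["xy"],Z[k]),1))
q=arm.sense();print(np.round(q["ee_rot"],3),q["ee_pos"],q["time_s"],q["opening"],q["joint_positions"])
print(proj(s,(558.9,68.3,79.5)))
E
```

```text
time_s: 1.82
ee_pos: [315.6, -370.4, 231.5]
ee_rot: [[0.278, 0.961, 0.001], [0.961, -0.278, -0.0], [-0.0, 0.001, -1.0]]
wrist_force: [1.3, -0.1, 0.6]
opening: -0.0
grasp_force: 0.0
time_s: 2.48
ee_pos: [411.4, -130.7, 231.7]
ee_rot: [[-0.612, 0.79, 0.001], [0.79, 0.612, -0.001], [-0.001, 0.0, -1.0]]
wrist_force: [0.7, -0.3, 0.7]
opening: 0.0
grasp_force: 0.0
time_s: 3.15
ee_pos: [499.6, 98.5, 231.6]
ee_rot: [[-0.999, -0.032, 0.001], [-0.032, 0.999, 0.001], [-0.001, 0.001, -1.0]]
wrist_force: [-0.5, -0.2, 0.1]
opening: -0.1
grasp_force: 0.0
dial_axis [278. 237.] 0.64 [540.9  67.  103.5]
dial_face [275. 238.] 0.68 [552.   61.5  79.5]
pointer_tip [274. 236.] 0.69 [540.   63.8 103.5]
tail_tip [278. 239.] 0.91 [543.   67.3 103.5]
[[-1.    -0.024 -0.   ]
 [-0.024  1.    -0.   ]
 [ 0.    -0.    -1.   ]] [498.83233279  95.65341375 231.23104306] 3.4 -0.06617879778883198 [ 8.39669231e-02 -1.96042025e-01  1.96151591e+00 -4.43197398e-04
  1.37646994e+00 -1.51039563e+00]
[281.78670619 244.76571413]
```

View pics/w1.png

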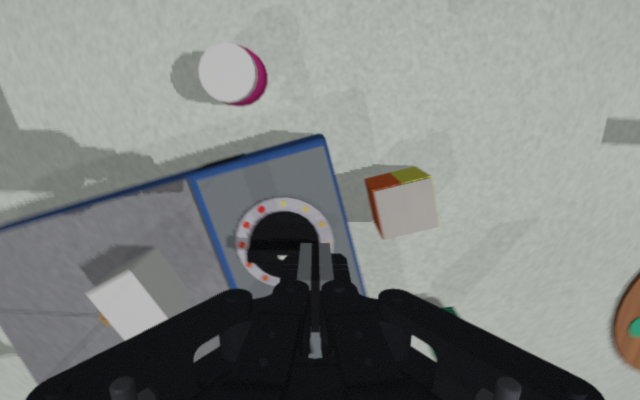

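The wrist view shows the plate ellipse centred near (284,243), matching my estimate (282,245). The near side of the bar is clear. I'll descend on its near side at x≈530.

```bash
python3 -m handwheel '[[0.04,0,0,0],[0.075,0,-0.05,0],[0.075,0,-0.12,0],[0.075,0,-0.19,0],[0.075,0,-0.26,0],[0.075,0,-0.32,0],[0.075,0,-0.36,0],[0.075,0,-0.362,0]]'
python3 - <<'E'
from h import *
s=arm.snapshot("wrist");t=arm.snapshot("side")
cv2.imwrite("pics/d2.png",np.hstack([cv2.resize(s["color"][150:350,200:400],None,fx=2,fy=2),cv2.resize(t["color"][130:230,260:360],None,fx=4,fy=4)]))
print(arm.sense()["ee_pos"],proj(t,(558.9,68.3,79.5)))
# plan: TCP vs turn angle from contact
c=np.array([558.9,68.3]);o=np.array([540-558.9,96-68.3])
for a in range(0,121,5):
    r=np.radians(-a);R=np.array([[np.cos(r),-np.sin(r)],[np.sin(r),np.cos(r)]])
    print(a,(c+R@o).round(1),((R@o-o)/400).round(3),round(-a/90,3))
E
```

```text
time_s: 4.07
ee_pos: [525.7, 94.4, 82.3]
ee_rot: [[-1.0, -0.022, -0.008], [-0.022, 1.0, -0.001], [0.008, -0.001, -1.0]]
wrist_force: [-0.5, 0.6, 0.1]
opening: 0.1
grasp_force: 0.0
[528.62137182  95.02112984  86.37075538] [307.36022628 193.15832124]
0 [540.  96.] [0. 0.] 0.0
5 [542.5  97.5] [0.006 0.004] -0.056
10 [545.1  98.9] [0.013 0.007] -0.111
15 [547.8  99.9] [0.02 0.01] -0.167
20 [550.6 100.8] [0.027 0.012] -0.222
25 [553.5 101.4] [0.034 0.013] -0.278
30 [556.4 101.7] [0.041 0.014] -0.333
35 [559.3 101.8] [0.048 0.015] -0.389
40 [562.2 101.7] [0.056 0.014] -0.444
45 [565.1 101.3] [0.063 0.013] -0.5
50 [568.  100.6] [0.07  0.011] -0.556
55 [570.7  99.7] [0.077 0.009] -0.611
60 [573.4  98.5] [0.084 0.006] -0.667
65 [576.   97.1] [0.09  0.003] -0.722
70 [578.5  95.5] [ 0.096 -0.001] -0.778
75 [580.8  93.7] [ 0.102 -0.006] -0.833
80 [582.9  91.7] [ 0.107 -0.011] -0.889
85 [584.8  89.5] [ 0.112 -0.016] -0.944
90 [586.6  87.2] [ 0.116 -0.022] -1.0
95 [588.1  84.7] [ 0.12  -0.028] -1.056
100 [589.5  82.1] [ 0.124 -0.035] -1.111
105 [590.5  79.4] [ 0.126 -0.042] -1.167
110 [591.4  76.6] [ 0.128 -0.049] -1.222
115 [592.   73.7] [ 0.13  -0.056] -1.278
120 [592.3  70.8] [ 0.131 -0.063] -1.333
```

View pics/d2.png

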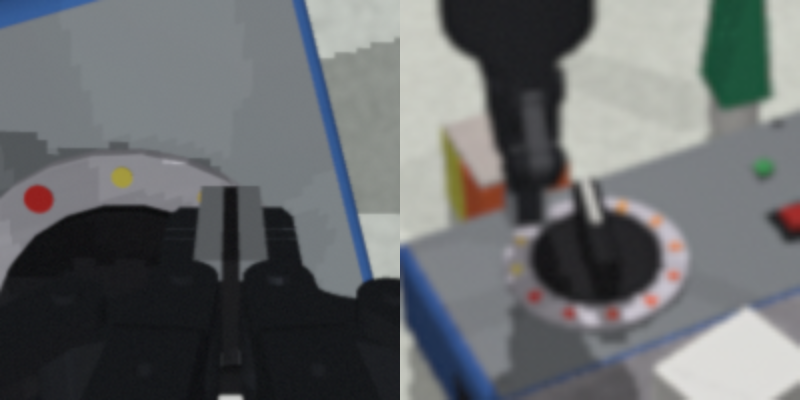

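The fingertip is down beside the bar on its near side with a gap, and the side view shows the pointer and dots clearly. I'll approach to contact.

```bash
python3 -m handwheel '[[0.01,0,0,0],[0.018,0,0,0],[0.021,0,0,0],[0.024,0,0,0],[0.027,0,0,0],[0.029,0,0,0],[0.029,0,0,0],[0.029,0,0,0]]'
```

```text
time_s: 4.83
ee_pos: [540.6, 96.1, 86.5]
ee_rot: [[-1.0, -0.025, -0.0], [-0.025, 1.0, -0.0], [0.0, -0.0, -1.0]]
wrist_force: [-0.3, -0.3, -0.3]
opening: 0.2
grasp_force: 0.1
```

```bash
python3 -m handwheel '[[0.002,0.001,0,-0.015],[0.003,0.002,0,-0.03],[0.005,0.003,0,-0.04],[0.006,0.004,0,-0.055],[0.008,0.005,0,-0.07],[0.01,0.006,0,-0.085],[0.011,0.006,0,-0.1],[0.013,0.007,0,-0.11]]'
```

```text
time_s: 5.5
ee_pos: [545.9, 99.0, 86.4]
ee_rot: [[-0.989, 0.149, 0.0], [0.149, 0.989, 0.0], [0.0, 0.0, -1.0]]
wrist_force: [-3.0, 0.8, 0.6]
opening: 0.4
grasp_force: 1.6
```

```bash
cat > look.py <<'E'
import sys
from h import *
t=arm.snapshot("side");cv2.imwrite(f"pics/{sys.argv[1]}.png",cv2.resize(t["color"][150:230,260:360],None,fx=5,fy=5,interpolation=2))
q=arm.sense();print(q["ee_pos"],q["wrist_force"],q["time_s"])
# white line: sample plane z=103.5 along each direction from axis
g=cv2.cvtColor(t["color"],6).astype(np.float32)
S=[]
for a in range(-180,180,3):
    v=[]
    for r in range(6,31,2):
        u=proj(t,(558.9+r*np.cos(np.radians(a)),68.3+r*np.sin(np.radians(a)),103.5))
        v.append(cv2.getRectSubPix(g,(1,1),(float(u[0]),float(u[1])))[0,0])
    S.append((round(float(np.mean(v))),a))
print(sorted(S)[::-1][:6])
E
python3 -m handwheel '[[0.001,0.001,0,-0.01],[0.003,0.001,0,-0.02],[0.004,0.001,0,-0.035],[0.005,0.002,0,-0.045],[0.007,0.003,0,-0.055],[0.009,0.003,0,-0.07],[0.01,0.004,0,-0.08],[0.011,0.004,0,-0.09]]'; python3 look.py s1
```

```text
time_s: 6.17
ee_pos: [550.6, 100.4, 86.7]
ee_rot: [[-0.958, 0.287, 0.001], [0.287, 0.958, -0.0], [-0.001, 0.0, -1.0]]
wrist_force: [0.7, 0.8, 0.8]
opening: 0.1
grasp_force: 0.0
[550.59827108 100.39669648  86.67495686] [-0.35659834  0.06212991 -0.06831787] 6.2167
[(110, 162), (110, 159), (110, 57), (109, 165), (109, 156), (106, 153)]
```

```bash
python3 -m handwheel '[[0.004,0.001,0,-0.03],[0.009,0.002,0,-0.07],[0.014,0.003,0,-0.11],[0.018,0.003,0,-0.14],[0.022,0.004,0,-0.17],[0.026,0.004,0,-0.2],[0.03,0.003,0,-0.23],[0.032,0.003,0,-0.244]]'
python3 -m handwheel '[[0.002,0,0,-0.015],[0.003,0,0,-0.025],[0.005,0,0,-0.04],[0.007,-0.001,0,-0.055],[0.009,-0.001,0,-0.07],[0.011,-0.002,0,-0.08],[0.013,-0.002,0,-0.1],[0.014,-0.003,0,-0.11]]'; python3 look.py s2
```

```text
time_s: 6.88
ee_pos: [562.6, 101.9, 86.4]
ee_rot: [[-0.781, 0.624, -0.001], [0.624, 0.781, 0.0], [0.001, -0.001, -1.0]]
wrist_force: [-2.8, 0.3, 0.8]
opening: -0.1
grasp_force: 1.3
time_s: 7.55
ee_pos: [569.1, 100.3, 86.6]
ee_rot: [[-0.662, 0.749, 0.001], [0.749, 0.662, -0.0], [-0.0, 0.0, -1.0]]
wrist_force: [0.2, -0.2, -0.2]
opening: 0.2
grasp_force: 0.0
[569.03936849 100.28700651  86.62438626] [ 0.11958192  0.29208919 -0.15914897] 7.6
[(128, 135), (127, 138), (127, 132), (127, 129), (126, 141), (126, 126)]
```

```bash
python3 -m handwheel '[[0.003,-0.001,0,-0.025],[0.007,-0.002,0,-0.055],[0.01,-0.004,0,-0.085],[0.014,-0.006,0,-0.115],[0.017,-0.007,0,-0.145],[0.021,-0.009,0,-0.175],[0.024,-0.011,0,-0.205],[0.026,-0.012,0,-0.222]]'
python3 -m handwheel '[[0.001,-0.001,0,-0.01],[0.003,-0.002,0,-0.025],[0.005,-0.004,0,-0.04],[0.006,-0.005,0,-0.055],[0.007,-0.006,0,-0.065],[0.009,-0.008,0,-0.08],[0.01,-0.009,0,-0.09],[0.011,-0.01,0,-0.105]]'; python3 look.py s3
```

```text
time_s: 8.27
ee_pos: [578.6, 96.1, 86.4]
ee_rot: [[-0.366, 0.931, -0.001], [0.931, 0.366, 0.001], [0.001, -0.001, -1.0]]
wrist_force: [-1.3, 2.0, 1.3]
opening: 0.0
grasp_force: 1.3
time_s: 8.93
ee_pos: [583.6, 91.5, 86.6]
ee_rot: [[-0.208, 0.978, 0.0], [0.978, 0.208, -0.0], [-0.0, 0.0, -1.0]]
wrist_force: [-0.4, 0.5, 0.2]
opening: -0.1
grasp_force: 0.0
[583.6554217   91.42915801  86.5735532 ] [-0.13509124 -0.03062841  0.54489976] 8.9833
[(138, 75), (137, 93), (137, 90), (137, 87), (137, 84), (137, 81)]
```

View pics/s3.png

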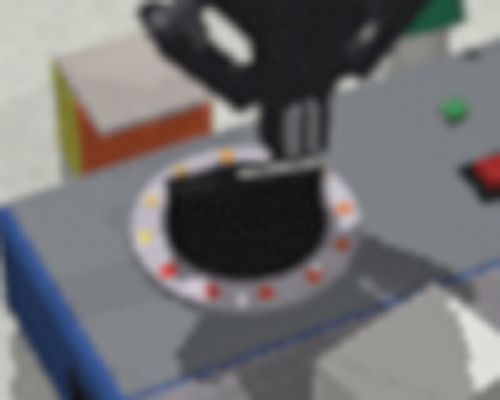

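Run:
```python
from h import *
t=arm.snapshot("side")
for a in(62,32,2,-28):
    print(a,[((proj(t,(558.9+r*np.cos(np.radians(a)),68.3+r*np.sin(np.radians(a)),103.5))-[260,150])*5).round() for r in(0,32)])
```

```text
62 [array([236., 173.]), array([261., 124.])]
32 [array([236., 173.]), array([294., 138.])]
2 [array([236., 173.]), array([313., 162.])]
-28 [array([236., 173.]), array([311., 190.])]
```

Three clicks are confirmed: the pointer is at step 6, with the line matching the 2° projection. Now the fourth.

```bash
python3 -m handwheel '[[0.003,-0.003,0,-0.025],[0.005,-0.006,0,-0.055],[0.008,-0.009,0,-0.085],[0.01,-0.012,0,-0.115],[0.012,-0.015,0,-0.145],[0.014,-0.018,0,-0.17],[0.016,-0.022,0,-0.2],[0.017,-0.024,0,-0.222]]'
python3 -m handwheel '[[0.001,-0.001,0,-0.01],[0.001,-0.003,0,-0.02],[0.002,-0.005,0,-0.035],[0.002,-0.007,0,-0.05],[0.003,-0.008,0,-0.06],[0.003,-0.009,0,-0.07],[0.003,-0.01,0,-0.08],[0.003,-0.011,0,-0.085]]'; python3 look.py s4
```

```text
time_s: 9.7
ee_pos: [589.9, 82.9, 86.5]
ee_rot: [[0.139, 0.99, -0.001], [0.99, -0.139, 0.002], [0.002, -0.001, -1.0]]
wrist_force: [-0.7, 2.4, 1.6]
opening: 0.6
grasp_force: 1.5
time_s: 10.37
ee_pos: [591.5, 77.4, 86.6]
ee_rot: [[0.268, 0.963, 0.0], [0.963, -0.268, -0.0], [-0.0, 0.0, -1.0]]
wrist_force: [0.2, 0.4, -0.4]
opening: -0.1
grasp_force: 0.0
[591.48211474  77.41207068  86.52782284] [-0.20972523 -0.31665462 -0.02859015] 10.4167
[(140, 57), (140, 54), (140, 51), (139, 84), (139, 60), (139, 48)]
```

The force has dropped, so the fourth click is in. I'll back off, lift and look.

```bash
python3 -m handwheel '[[0.005,0.015,0,0],[0.01,0.03,0,0],[0.01,0.03,0.04,0],[0.01,0.03,0.1,0],[0.01,0.03,0.18,0],[0.01,0.03,0.26,0],[0.01,0.03,0.34,0],[0.01,0.03,0.38,0]]'
python3 -m handwheel '[[-0.05,-0.05,0,0],[-0.1,-0.12,0,0],[-0.17,-0.2,0,0],[-0.24,-0.28,0,0],[-0.31,-0.36,0,0],[-0.38,-0.44,0,0],[-0.42,-0.52,0,0],[-0.45,-0.58,0,0]]'
python3 - <<'E'
from h import *
a=arm.snapshot("top");b=arm.snapshot("side")
cv2.imwrite("pics/f.png",np.vstack([cv2.resize(a["color"][150:240,240:400],None,fx=4,fy=4,interpolation=2)[:,:640],cv2.resize(b["color"][140:200,250:410],None,fx=4,fy=4,interpolation=2)]))
for n,s in(("top",a),("side",b)):
    for k in("painted_house","paint_tube","paint_pot","foam_block"):
        for r in arm.find_in(s,k)[:1]: print(n,k,np.round(r["xy"]))
print(arm.sense()["time_s"],arm.sense()["wrist_force"])
E
```

```text
time_s: 11.08
ee_pos: [597.3, 90.5, 243.9]
ee_rot: [[0.266, 0.964, 0.007], [0.964, -0.266, 0.001], [0.002, 0.006, -1.0]]
wrist_force: [-0.0, -1.0, 1.1]
opening: -0.2
grasp_force: 0.0
time_s: 11.75
ee_pos: [414.0, -143.8, 238.9]
ee_rot: [[0.267, 0.964, 0.001], [0.964, -0.267, -0.001], [-0.001, 0.001, -1.0]]
wrist_force: [0.3, -0.1, 0.8]
opening: -0.1
grasp_force: 0.0
top painted_house [250. 216.]
top paint_tube [210. 131.]
top paint_pot [349. 286.]
top foam_block [399. 171.]
side painted_house [283. 169.]
side paint_tube [344. 227.]
side paint_pot [239. 239.]
side foam_block [341. 229.]
12.25 [-0.18296359  0.86891533  0.27836816]
```

View pics/f.png

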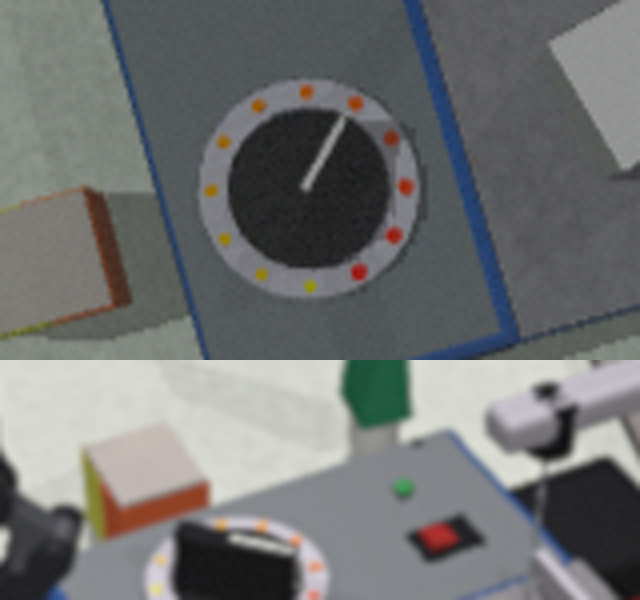

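The final top view shows the pointer line running from (305,188) to (344,117), at the dot (356,103). That is step 7, four clicks from the start, and the house, pot, tube and foam have not moved.

```bash
python3 -c "
from rig import arm
print(arm.close_job())"
```

```text
the job is handed in; nothing more can be done
None
```

The heat dial is four clicks up, from step 3 to step 7, and resting in that click; the foam, house and paints stayed where they stood, and the job was handed in with about 12 s of the 51 s used.

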